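# Crank the bench clamp shut on the blue-topped dropper bottle

## Task

Two small crank clamps stand on the bench, each with a dropper bottle standing loose between its open jaws. Turn the crank of the clamp that holds the bottle with the blue top clockwise until its jaw has pushed the bottle against the V jaw and holds it tight and upright, then let go. Move the jaw only by its crank, and leave the other clamp and the white-topped bottle as they are.

Things in the scene. Friction and masses are not known exactly. Their poses are not given: they have to be found in the camera images.
- bottle_blue: the dropper bottle to be clamped: white body 24 mm across, blue pointed top, 67 mm high in all, 50 g; origin at the centre of its underside, z up. It stands loose on one of the two clamps (which one varies), 8 to 18 mm short of the V jaw
- bottle_white: a like bottle with a white top, which stands in the other clamp
- left_clamp: left of two identical fixed clamps: base 205x80x12 mm, blue gearbox 60x60 mm (top 62 mm above the bench) at the robot's end, V jaw at the far end. Origin on the bench; x from gearbox to V jaw (away from the robot), y left, z up. Upright crank axis at x = -65 mm, y = 0. Clockwise from above slides the jaw to +x, 8 mm per rad. A seated bottle is centred at x = 54 mm, y = 0; jaws are 54 mm high
- right_clamp: the right clamp, the same in all measures. On either, turning takes about 2 N at the grip; resistance rises steeply when the bottle is clamped, 3 to 4 rad from the start; turn on until the push at the grip is 5 to 10 N and it is tight. The drive does not run back when let go
- left_knob (a point): middle of the red grip of the left crank, 106 mm above the bench, 45 mm from the crank axis: upright, round, 19 mm across, 80 to 123 mm above the bench, spins freely on the steel crank arm (arm's top 80 mm above the bench), so it can be held from above and led round without turning the hand. Apart from the two cranks nothing on the clamps (bottles included) is higher than 79 mm
- right_knob (a point): the same point on the right clamp's crank
- left_jaw: the left clamp's moving jaw: aluminium with a black rubber face 50 mm wide, 13 to 49 mm above the bench. Its origin lies at the clamp's origin when wide open and moves by t along the clamp's +x as it closes; the rubber face is at clamp x = 11 mm + t and meets a seated bottle at t = 31 mm. It starts at t = 0 to 7 mm
- right_jaw: the same for the right clamp
There are look-alikes about, which are no part of the job. Leave any yellow look-alike of the bottle_blue alone.

How it is judged:
At the end, for the whole second after the job is handed in: the moving jaw presses the blue-topped bottle with more than 2 N, the bottle is upright within 10 degrees and at rest; the other clamp's jaw is within 8 mm of where it was, and the white-topped bottle within 10 mm and 15 degrees ((contact force between bottle_blue and left_jaw above 2 N or contact force between bottle_blue and right_jaw above 2 N) and angle between bottle_blue's own z axis and vertical below 0.17 rad and linear speed of bottle_blue below 0.01 m/s); the robot touches nothing.
It fails at once if the white-topped bottle is shifted by more than 10 mm or tipped by more than 15 degrees (distance of bottle_white from where it was at the start of the episode above 0.01 m or angle between bottle_white's own z axis and vertical above 0.26 rad).
It fails at once if the other clamp's jaw is moved by more than 8 mm ((horizontal distance between bottle_white and left_clamp below 0.1 m and distance of left_jaw from where it was at the start of the episode above 0.008 m) or (horizontal distance between bottle_white and right_clamp below 0.1 m and distance of right_jaw from where it was at the start of the episode above 0.008 m)).
It fails at once if the robot pushes a moving jaw directly with more than 4 N (contact force between any of the fingers, the arm and left_jaw above 4 N or contact force between any of the fingers, the arm and right_jaw above 4 N).
It also fails if it takes over 51 s, if anything falls off the work surface, if the arm or the gripper's body presses on something with over 40 N, if the wrist force passes 120 N, or if a joint passes its speed limit or range.

## Robot

A 6-joint arm with a two-finger parallel gripper is mounted at the origin on a cart in front of the work surface, level with it; the furniture and walls round the work are solid. World frame = base frame: x ahead of the robot, y to its left, z up, the work surface at z = 0. Lengths are in m, angles in rad, forces in N, time in s.
With the tool pointing down it reaches from about 0.325 to 0.775 m from the base axis. Payload 9.3 kg.
Tool frame: the origin (TCP) lies at the very end of the fingers, on their centre line; the grasp point (between the pads) lies 19 mm behind it; z points along the fingers, y is the line along which they close (so a half turn about z gives the same grasp; the last joint's range is limited). The gripper opens to 85 mm and grips with 20 to 120 N. Pads are 22 mm wide; open, the fingers measure 114 mm over their backs; the gripper's body (76 mm by 85 mm) begins 54 mm behind the grasp point. The pads swing forward as they close: fully open they stand 13 mm farther back than shut.
Start: joints at [0.986, 0.259, 0.021, 1.334, 0, 1.418], TCP at [0.23, 0.5, 0.231] pointing down, gripper open.
Joint ranges: [-3.04, 3.04], [-0.91, 1.82], [-1.04, 1.36], [-1.92, 1.95], [-1.52, 1.45], [-3.14, 3.14]. Speed limits (rad/s): [2.22, 2.22, 2.79, 3.14, 3.14, 3.14].

## Interface

Orientations are given as a unit quaternion [x, y, z, w].
In Python, from plant import observe, grab_frame, hand_in gives the robot as it stands.
- The arm moves only by the shell command python3 -m creep 'ROWS' [FORCE]. ROWS is JSON, a list of rows, each a list of 7 numbers: the shift along the tool's x, y, z in m, then the turn, a rotation vector about the tool's x, y, z in rad, then the closure, from 0 (fully open) to 1 (shut). A call has 1 to 5 rows; each row is the pose to reach, as a shift and turn from the pose commanded when the call began, along the tool's axes at that moment; what a row does not reach only later rows make up. A row lasts 1/10 s, in which the tool goes at most 50 mm and 8.59 degrees, less where a joint would pass 70% of its speed; a pose out of reach is approached as far as the arm can. A call with a gripper value outside its range is refused whole. The fingers move at their own pace and stop on an object; FORCE is the grip in N (left out, the last holds). Time passes only in rows, so rows that repeat a pose let the fingers close. It gives the time, the measured TCP pose, the force, the opening and the grip force at its end, in the units of the state.
- observe(): the state, without advancing time (a new reading comes with each control period).
- grab_frame(name): name is "scene" or "top" or "wrist"; returns a dict with "image" (480x640x3 uint8, blue, green, red), "range_z" (480x640 float32, m along the optical axis (not along the pixel's ray), 0 where there is no reading), "intrinsics" (3x3 intrinsics, pixels), "view" (4x4, takes a point from world to camera coordinates). Camera axes: x right, y up, looking along -z (the intrinsics and any distortion apply to the point x, -y, -z); pixel columns grow to the right and rows downward; lengths in m; the calibration is good to about 2 mm. The wrist camera is an equidistant fisheye: a pixel r from the principal point sees the ray r / f radians off the axis. A picture is of the moment at which its call begins.
- hand_in(): hands the job in; it is judged then, once.
The state is a dict: "t": time; "qpos": joint angles; "dq": joint speeds; "joint_torque": joint torques, N m; "position": TCP position; "eef_rot": TCP orientation; "contact_force": force on the tool from outside, world axes, zero at the start; "wrist_torque": the same for the moment, N m; "grip_width": finger opening in m; "gripper_force": force on a finger pad.
Only numpy, scipy, OpenCV 4.12 (cv2) and the standard library are available. Lean on these libraries where they do the work, as an engineer would, in place of code of your own. Each camera call takes 0.05 s, during which the arm holds its last target. There are 200 camera calls.

## Working session

There is one attempt and no reset: what is moved stays moved. The work goes in short steps, Python scripts to look and compute and a shell command to move; the robot and the scene stay as the last step left them, time stands still between calls to the robot, and variables do not carry over. Pictures are saved under pics/ and viewed, at most 10 in all, crops included, and the job is handed in when it is done.

```bash
mkdir -p pics; cat > h.py <<'E'
import numpy as np,cv2
from plant import observe,grab_frame
def pts(f):
    z=f["range_z"];K=f["intrinsics"];v,u=np.mgrid[:480,:640]
    c=np.stack([(u-K[0,2])/K[0,0]*z,-(v-K[1,2])/K[1,1]*z,-z,np.ones_like(z)],-1)
    return (c@np.linalg.inv(f["view"]).T)[...,:3]
E
python3 - <<'E'
from h import *
for n in("top","scene"):
    f=grab_frame(n);cv2.imwrite(f"pics/{n}.png",f["image"]);np.savez(f"{n}.npz",**f)
s=observe();print({k:np.round(s[k],3) for k in("t","position","eef_rot","contact_force","grip_width")})
E
```

```text
{'t': np.float64(0.1), 'position': array([0.23 , 0.499, 0.231]), 'eef_rot': array([ 0.214,  0.977, -0.001, -0.   ]), 'contact_force': array([-0.414,  1.009, -0.083]), 'grip_width': np.float64(0.085)}
```

View pics/top.png

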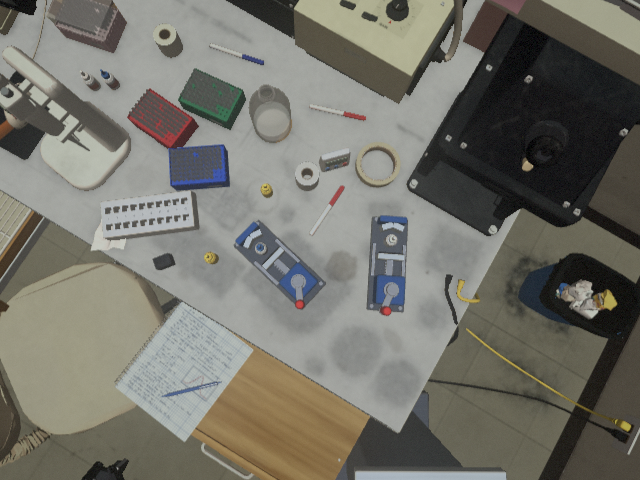

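View pics/scene.png

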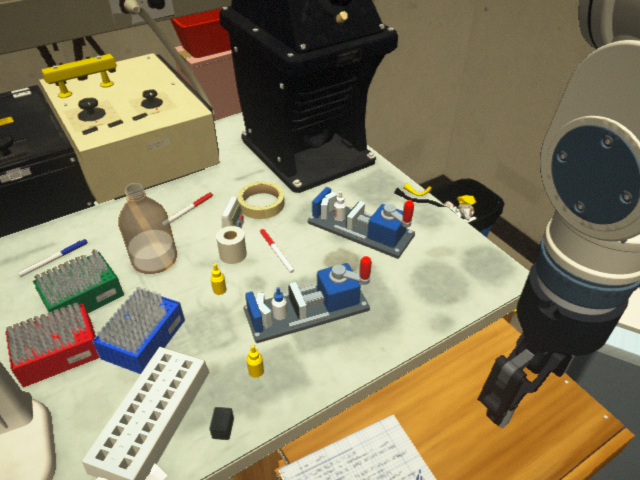

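Top view: the left clamp (centre ~280,265) has a bottle with a blue top at (261,247). The right clamp (~388,262) has a white-topped bottle at (391,240). Yellow look-alikes are at (265,189) and (210,258), and small bottles stand far off at (88,78) and (106,77). The left-clamp bottle fits the description because it is blue and stands in the jaws. I'll confirm it in one crop and measure.

```bash
python3 - <<'E'
from h import *
S=np.load("scene.npz");T=np.load("top.npz")
a=cv2.resize(S["image"][180:350,230:430],None,fx=3,fy=3,interpolation=2);cv2.imwrite("pics/crop.png",a)
for f,nm in((T,"top"),(S,"scene")):
    P=pts(f);h=cv2.cvtColor(f["image"],cv2.COLOR_BGR2HSV)
    red=((h[...,0]<8)|(h[...,0]>172))&(h[...,1]>150)&(h[...,2]>80)&(P[...,2]>.075)&(P[...,2]<.135)
    blue=(h[...,0]>100)&(h[...,0]<125)&(h[...,1]>120)&(P[...,2]>.03)&(P[...,2]<.09)
    for m,c in((red,"red"),(blue,"blue")):
        n,l,st,ce=cv2.connectedComponentsWithStats(m.astype(np.uint8))
        for i in range(1,n):
            if st[i,4]>12:
                q=P[l==i];print(nm,c,ce[i].round(),st[i,4],q.mean(0).round(4),q.min(0).round(3),q.max(0).round(3))
E
```

```text
top red [299. 304.] 45 [0.4946 0.2794 0.1228] [0.487 0.274 0.118] [0.5   0.285 0.127]
top red [387. 311.] 41 [0.4843 0.1125 0.123 ] [0.478 0.106 0.119] [0.491 0.119 0.126]
top blue [208. 174.] 432 [0.7649 0.4813 0.0453] [0.74  0.443 0.032] [0.831 0.56  0.063]
top blue [195. 154.] 15 [0.8088 0.5097 0.0462] [0.799 0.503 0.042] [0.813 0.515 0.061]
top blue [393. 219.] 128 [0.6736 0.0854 0.0542] [0.667 0.058 0.051] [0.68  0.113 0.059]
top blue [246. 233.] 126 [0.6381 0.3946 0.0543] [0.617 0.376 0.049] [0.66  0.414 0.059]
top blue [298. 280.] 469 [0.543  0.2843 0.0624] [0.508 0.247 0.058] [0.577 0.32  0.067]
top blue [390. 289.] 475 [0.5276 0.0945 0.0625] [0.496 0.066 0.058] [0.553 0.124 0.067]
scene red [408. 211.] 176 [0.4814 0.1197 0.1071] [0.474 0.107 0.082] [0.49  0.125 0.124]
scene red [365. 267.] 210 [0.4913 0.2858 0.1078] [0.484 0.273 0.083] [0.5   0.292 0.124]
scene blue [319. 199.] 161 [0.6714 0.0978 0.0493] [0.665 0.06  0.031] [0.678 0.119 0.056]
scene blue [384. 226.] 646 [0.523  0.1183 0.0522] [0.494 0.069 0.03 ] [0.553 0.129 0.072]
scene blue [347. 267.] 32 [0.535  0.2562 0.0615] [0.525 0.248 0.058] [0.545 0.263 0.064]
scene blue [337. 289.] 921 [0.531  0.3034 0.0535] [0.499 0.272 0.03 ] [0.575 0.326 0.065]
scene blue [278. 295.] 68 [0.6053 0.3692 0.0644] [0.6   0.363 0.055] [0.613 0.374 0.079]
scene blue [254. 309.] 280 [0.6325 0.4023 0.0504] [0.614 0.374 0.03 ] [0.66  0.42  0.057]
scene blue [144. 336.] 1218 [0.7598 0.52   0.0416] [0.737 0.444 0.03 ] [0.82 0.57 0.06]
```

View pics/crop.png

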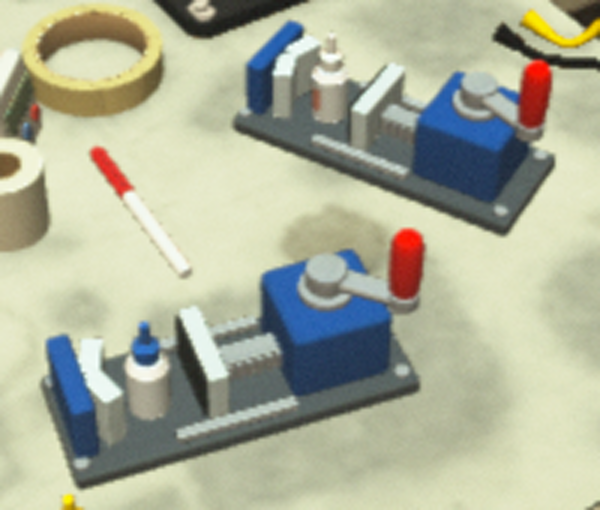

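The crop confirms it: the blue-topped bottle stands in the near (left) clamp, so I turn that crank. Next I fix the axis and work out the move.

```bash
python3 - <<'E'
from h import *
T=np.load("top.npz");P=pts(T)
near=lambda c,r:np.hypot(P[...,0]-c[0],P[...,1]-c[1])<r
m=near((.5425,.2835),.05)&(P[...,2]>.055)&(P[...,2]<.1)
print("gear",cv2.minAreaRect((P[m][:,:2]*1000).astype(np.float32)))
for lo in(.07,.075,.08,.085):
    q=P[near((.5425,.2835),.02)&(P[...,2]>lo)];print(lo,len(q),q.mean(0).round(4) if len(q) else '',q[:,2].max() if len(q) else '')
h=cv2.cvtColor(T["image"],cv2.COLOR_BGR2HSV)
w=near((.60,.36),.05)&(P[...,2]>.045)&(P[...,2]<.06)&(h[...,1]<60)
q=P[w];print(np.c_[q][::8].round(3))
E
```

```text
gear ((538.9059448242188, 283.34185791015625), (61.17463684082031, 59.439727783203125), 46.04460144042969)
0.07 140 [0.5375 0.2836 0.0809] 0.08597146730907324
0.075 130 [0.5373 0.2838 0.0817] 0.08597146730907324
0.08 101 [0.5387 0.2839 0.0827] 0.08597146730907324
0.085 4 [0.5433 0.2828 0.0858] 0.08597146730907324
[[0.648 0.37  0.051]
 [0.643 0.376 0.051]
 [0.641 0.378 0.051]
 [0.639 0.382 0.051]
 [0.64  0.363 0.05 ]
 [0.638 0.372 0.048]
 [0.635 0.382 0.053]
 [0.633 0.39  0.051]
 [0.633 0.374 0.048]
 [0.631 0.378 0.05 ]
 [0.629 0.382 0.049]
 [0.624 0.394 0.049]
 [0.622 0.392 0.049]
 [0.621 0.393 0.046]
 [0.618 0.396 0.051]
 [0.617 0.364 0.059]
 [0.616 0.389 0.053]
 [0.614 0.394 0.05 ]
 [0.612 0.398 0.05 ]
 [0.61  0.392 0.048]
 [0.611 0.325 0.05 ]
 [0.609 0.329 0.048]
 [0.606 0.358 0.054]
 [0.607 0.323 0.049]
 [0.603 0.358 0.054]
 [0.605 0.325 0.049]
 [0.601 0.366 0.052]
 [0.602 0.331 0.05 ]
 [0.599 0.371 0.05 ]
 [0.6   0.333 0.049]
 [0.598 0.367 0.047]
 [0.598 0.329 0.049]
 [0.596 0.335 0.05 ]
 [0.594 0.339 0.05 ]
 [0.591 0.345 0.052]
 [0.592 0.329 0.049]
 [0.59  0.335 0.049]
 [0.588 0.341 0.048]
 [0.585 0.348 0.048]
 [0.583 0.354 0.048]
 [0.583 0.335 0.048]
 [0.581 0.341 0.05 ]
 [0.579 0.345 0.051]
 [0.577 0.351 0.049]
 [0.574 0.353 0.053]
 [0.573 0.356 0.048]
 [0.57  0.353 0.051]
 [0.566 0.353 0.05 ]]
```

```bash
python3 -m creep '[[-0.05,0,0,0,0,0,0.3],[-0.1,-0.02,0,0,0,0,0.3],[-0.15,-0.04,0,0,0,0,0.3],[-0.2,-0.06,0,0,0,0,0.3],[-0.25,-0.08,0,0,0,0,0.3]]' 40
```

```text
t: 0.6
position: [0.4141, 0.3318, 0.2311]
eef_rot: [0.214, 0.977, -0.0, -0.0]
contact_force: [0.1, 0.7, -0.5]
grip_width: 0.0597
gripper_force: 0.0
```

```bash
python3 -m creep '[[-0.04,-0.005,0,0,0,-0.145,0.3],[-0.082,-0.0095,0,0,0,-0.29,0.3],[-0.082,-0.0095,0,0,0,-0.431,0.3],[-0.082,-0.0095,0.02,0,0,-0.431,0.3],[-0.082,-0.0095,0.02,0,0,-0.431,0.3]]'
python3 - <<'E'
from h import *
f=grab_frame("wrist");cv2.imwrite("pics/w1.png",f["image"]);np.savez("w.npz",**f)
s=observe();print(s["position"],s["eef_rot"],s["qpos"],s["grip_width"])
K=f["intrinsics"];z=f["range_z"];h=cv2.cvtColor(f["image"],cv2.COLOR_BGR2HSV)
v,u=np.mgrid[:480,:640];dx=(u-K[0,2])/K[0,0];dy=(v-K[1,2])/K[1,1];r=np.hypot(dx,dy)+1e-9
t=np.tan(r)*z
c=np.stack([dx/r*t,-dy/r*t,-z,np.ones_like(z)],-1);P=(c@np.linalg.inv(f["view"]).T)[...,:3]
red=((h[...,0]<8)|(h[...,0]>172))&(h[...,1]>150)&(h[...,2]>60)&(z>0)&(P[...,2]>.06)
n,l,st,ce=cv2.connectedComponentsWithStats(red.astype(np.uint8))
for i in range(1,n):
    if st[i,4]>30:
        q=P[l==i];print(ce[i],st[i,4],q.mean(0),q.min(0),q.max(0));q=q[q[:,2]>q[:,2].max()-.006];print(q.mean(0))
E
```

```text
t: 1.1
position: [0.483, 0.2897, 0.2089]
eef_rot: [0.001, 1.0, -0.001, -0.002]
contact_force: [-1.2, -0.4, 0.5]
grip_width: 0.0599
gripper_force: 0.0
[0.48305751 0.29004074 0.21021827] [ 8.36602572e-04  9.99998599e-01 -5.52207231e-04 -1.34072182e-03] [3.91807079e-01 2.90111505e-01 1.20833582e-02 1.29566815e+00
 5.63747595e-06 3.93480278e-01] 0.05948856988547892
[ 94.31622517 241.70695364] 604 [0.48251049 0.11810129 0.11381787] [0.47526726 0.10744083 0.09188146] [0.49201107 0.12334726 0.12392398]
[0.48352214 0.1153304  0.12145254]
[303.13741722 256.50993377] 604 [0.49162109 0.2804516  0.11837179] [0.48498851 0.27154437 0.09594467] [0.50121746 0.28838087 0.12460702]
[0.49361167 0.27960723 0.12182357]
```

View pics/w1.png

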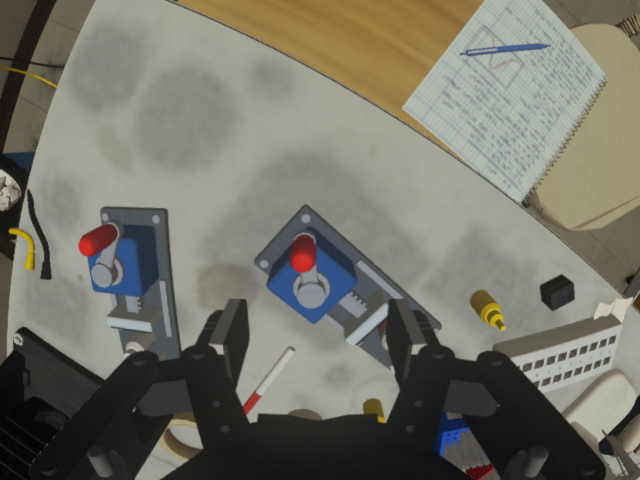

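The wrist picture shows the red grip of the left crank at (303,256), between the fingers. It measures (0.4935, 0.280). Going down.

```bash
python3 -m creep '[[0,0,0,0,0,0,0.3],[0,0,0.02,0,0,0,0.3],[0,0,0.05,0,0,0,0.3],[0,0,0.07,0,0,0,0.3],[0,0,0.07,0,0,0,0.3]]'
```

```text
t: 1.65
position: [0.4824, 0.2904, 0.1397]
eef_rot: [0.0, 1.0, -0.001, -0.002]
contact_force: [-0.8, -0.4, 0.5]
grip_width: 0.0599
gripper_force: 0.0
```

```bash
python3 -m creep '[[-0.0113,-0.0104,0,0,0,0,0.3],[-0.0113,-0.0104,0,0,0,0,0.3],[-0.0113,-0.0104,0.025,0,0,0,0.3],[-0.0113,-0.0104,0.05,0,0,0,0.3],[-0.0113,-0.0104,0.05,0,0,0,0.3]]'
```

```text
t: 2.15
position: [0.4942, 0.2794, 0.0898]
eef_rot: [0.001, 1.0, -0.001, -0.001]
contact_force: [-0.8, 0.3, -0.1]
grip_width: 0.0596
gripper_force: 0.0
```

```bash
python3 -m creep '[[0,0,0,0,0,0,0.6],[0,0,0,0,0,0,0.8],[0,0,0,0,0,0,0.9],[0,0,0,0,0,0,0.9],[0,0,0,0,0,0,0.9]]' 30
```

```text
t: 2.65
position: [0.4957, 0.2803, 0.0929]
eef_rot: [0.0, 1.0, 0.0, 0.001]
contact_force: [-0.4, -0.4, 6.9]
grip_width: 0.0177
gripper_force: 29.1
```

```bash
python3 -m creep '[[0,0,-0.002,0,0,0,0.9],[0,0,-0.003,0,0,0,0.9]]'
python3 - <<'E'
import numpy as np
C=np.array([.539,.2834]);a0=np.arctan2(-.0034,-.0445)
p=lambda s:np.array([-.045*np.cos(a0-s),.045*np.sin(a0-s)])
for k in range(9):
    print(k,[[float(x) for x in (p(.5*k+.1*i)-p(.5*k)).round(4)] for i in range(1,6)], "end world",(C+p(.5*k+.5)*[-1,1]).round(4))
E
```

```text
t: 2.85
position: [0.4956, 0.2801, 0.0935]
eef_rot: [0.001, 1.0, -0.0, 0.0]
contact_force: [9.0, 3.0, -21.9]
grip_width: 0.0176
gripper_force: 29.9
0 [[0.0001, 0.0045], [-0.0002, 0.009], [-0.001, 0.0134], [-0.0022, 0.0177], [-0.0038, 0.0219]] end world [0.498  0.3019]
1 [[-0.0021, 0.004], [-0.0045, 0.0078], [-0.0073, 0.0113], [-0.0104, 0.0145], [-0.0139, 0.0174]] end world [0.5119 0.3193]
2 [[-0.0037, 0.0025], [-0.0077, 0.0047], [-0.0118, 0.0064], [-0.0161, 0.0077], [-0.0205, 0.0086]] end world [0.5324 0.3279]
3 [[-0.0045, 0.0004], [-0.009, 0.0004], [-0.0134, -0.0], [-0.0179, -0.0009], [-0.0221, -0.0023]] end world [0.5546 0.3256]
4 [[-0.0041, -0.0018], [-0.0081, -0.0039], [-0.0118, -0.0065], [-0.0152, -0.0094], [-0.0183, -0.0126]] end world [0.5729 0.313 ]
5 [[-0.0028, -0.0035], [-0.0052, -0.0073], [-0.0072, -0.0113], [-0.0089, -0.0155], [-0.01, -0.0199]] end world [0.5829 0.2931]
6 [[-0.0008, -0.0044], [-0.0011, -0.0089], [-0.0009, -0.0134], [-0.0003, -0.0179], [0.0007, -0.0223]] end world [0.5822 0.2709]
7 [[0.0015, -0.0043], [0.0034, -0.0083], [0.0056, -0.0122], [0.0083, -0.0158], [0.0113, -0.0192]] end world [0.5709 0.2517]
8 [[0.0033, -0.003], [0.0069, -0.0057], [0.0108, -0.008], [0.0149, -0.0099], [0.0191, -0.0114]] end world [0.5518 0.2403]
```

```bash
python3 -m creep '[[0,0,0.0022,0,0,0,0.9],[0,0,0.0022,0,0,0,0.9]]'; python3 -m creep '[[0,0.0045,0,0,0,0,0.9],[-0.0002,0.009,0,0,0,0,0.9]]'
```

```text
t: 3.05
position: [0.4957, 0.2802, 0.093]
eef_rot: [0.0, 1.0, 0.0, 0.001]
contact_force: [1.3, -0.4, -0.2]
grip_width: 0.0174
gripper_force: 32.1
t: 3.25
position: [0.4958, 0.2893, 0.0929]
eef_rot: [0.001, 1.0, 0.0, 0.001]
contact_force: [3.9, -2.6, 4.9]
grip_width: 0.0175
gripper_force: 32.5
```

```bash
cat > arc.py <<'E'
import numpy as np,sys
from plant import observe
C=np.array([float(sys.argv[1]),float(sys.argv[2])]);s=observe();P=np.array(s["position"])[:2]-C
a=np.arctan2(P[1],P[0]);print("r",np.hypot(*P).round(4),"ang",a.round(3))
f=np.array(s["contact_force"][:2]);er=P/np.hypot(*P);print("radial",(f@er).round(1),"resist",(f@[-er[1],er[0]]).round(1))
p=lambda q:np.array([-.045*np.cos(a-q),.045*np.sin(a-q)])
for k in range(int(sys.argv[3])):
    print(k,[[float(x) for x in (p(.5*k+.1*i)-p(.5*k)).round(4)] for i in range(1,6)],(C+p(.5*k+.5)*[-1,1]).round(4))
E
python3 arc.py .5405 .2834 8
```

```text
r 0.0451 ang 3.011
radial -4.2 resist 2.1
0 [[-0.0008, 0.0044], [-0.0021, 0.0087], [-0.0037, 0.0129], [-0.0058, 0.0169], [-0.0083, 0.0207]] [0.5041 0.3099]
1 [[-0.0028, 0.0035], [-0.006, 0.0067], [-0.0095, 0.0096], [-0.0132, 0.0121], [-0.0172, 0.0142]] [0.5213 0.3241]
2 [[-0.0042, 0.0017], [-0.0085, 0.003], [-0.0129, 0.0039], [-0.0174, 0.0043], [-0.0219, 0.0042]] [0.5432 0.3283]
3 [[-0.0045, -0.0005], [-0.0089, -0.0014], [-0.0132, -0.0028], [-0.0173, -0.0046], [-0.0212, -0.0068]] [0.5644 0.3215]
4 [[-0.0037, -0.0026], [-0.0071, -0.0055], [-0.0102, -0.0088], [-0.013, -0.0123], [-0.0154, -0.0161]] [0.5797 0.3054]
5 [[-0.002, -0.004], [-0.0036, -0.0082], [-0.0048, -0.0126], [-0.0055, -0.017], [-0.0058, -0.0215]] [0.5855 0.2839]
6 [[0.0002, -0.0045], [0.0008, -0.0089], [0.0019, -0.0133], [0.0034, -0.0176], [0.0053, -0.0216]] [0.5802 0.2623]
7 [[0.0023, -0.0039], [0.005, -0.0075], [0.008, -0.0108], [0.0114, -0.0138], [0.015, -0.0165]] [0.5652 0.2458]
```

```bash
python3 -m creep '[[-0.0012,0.0044,0,0,0,0,0.9],[-0.0025,0.0087,0,0,0,0,0.9],[-0.0041,0.0129,0,0,0,0,0.9],[-0.0062,0.0169,0,0,0,0,0.9],[-0.0087,0.0207,0,0,0,0,0.9]]'; python3 arc.py .5405 .2834 0
python3 -m creep '[[-0.0028,0.0035,0,0,0,0,0.9],[-0.006,0.0067,0,0,0,0,0.9],[-0.0095,0.0096,0,0,0,0,0.9],[-0.0132,0.0121,0,0,0,0,0.9],[-0.0172,0.0142,0,0,0,0,0.9]]'; python3 arc.py .5405 .2834 0
```

```text
t: 3.75
position: [0.504, 0.3104, 0.0928]
eef_rot: [0.0, 1.0, 0.0, 0.0]
contact_force: [-0.3, -2.0, 8.4]
grip_width: 0.0178
gripper_force: 32.8
r 0.0454 ang 2.506
radial -0.9 resist 1.8
t: 4.25
position: [0.521, 0.3246, 0.0928]
eef_rot: [0.0, 1.0, 0.0, 0.0]
contact_force: [-0.2, -1.7, 8.9]
grip_width: 0.0175
gripper_force: 32.8
r 0.0456 ang 2.013
radial -1.5 resist 1.0
```

```bash
python3 -m creep '[[-0.0042,0.0017,-0.0003,0,0,0,0.9],[-0.0085,0.003,-0.0005,0,0,0,0.9],[-0.0129,0.0039,-0.0005,0,0,0,0.9],[-0.0174,0.0043,-0.0005,0,0,0,0.9],[-0.0219,0.0042,-0.0005,0,0,0,0.9]]'; python3 arc.py .5405 .2834 0
python3 -m creep '[[-0.0045,-0.0006,0,0,0,0,0.9],[-0.0089,-0.0016,0,0,0,0,0.9],[-0.0132,-0.003,0,0,0,0,0.9],[-0.0173,-0.0048,0,0,0,0,0.9],[-0.0212,-0.007,0,0,0,0,0.9]]'; python3 arc.py .5405 .2834 3
```

```text
t: 4.75
position: [0.5426, 0.329, 0.0929]
eef_rot: [0.0, 1.0, 0.0, -0.0]
contact_force: [-1.9, -0.0, 5.4]
grip_width: 0.0176
gripper_force: 32.6
r 0.0456 ang 1.525
radial -0.1 resist 1.9
t: 5.25
position: [0.5642, 0.3223, 0.0929]
eef_rot: [-0.0, 1.0, 0.001, 0.0]
contact_force: [0.0, 4.9, 5.3]
grip_width: 0.018
gripper_force: 32.5
r 0.0455 ang 1.022
radial 4.2 resist 2.5
0 [[-0.0037, -0.0025], [-0.0072, -0.0054], [-0.0103, -0.0086], [-0.0131, -0.0122], [-0.0155, -0.0159]] [0.5795 0.3059]
1 [[-0.002, -0.004], [-0.0037, -0.0082], [-0.0049, -0.0125], [-0.0057, -0.017], [-0.006, -0.0214]] [0.5855 0.2844]
2 [[0.0001, -0.0045], [0.0007, -0.009], [0.0017, -0.0133], [0.0032, -0.0176], [0.005, -0.0217]] [0.5805 0.2627]
```

```bash
python3 -m creep '[[-0.0039,-0.0022,0,0,0,0,0.9],[-0.0074,-0.0051,0,0,0,0,0.9],[-0.0105,-0.0083,0,0,0,0,0.9],[-0.0133,-0.0119,0,0,0,0,0.9],[-0.0157,-0.0156,0,0,0,0,0.9]]'; python3 arc.py .5405 .2838 3
```

```text
t: 5.75
position: [0.58, 0.3058, 0.0929]
eef_rot: [0.0, 1.0, 0.0, 0.0]
contact_force: [-0.5, 1.9, 4.9]
grip_width: 0.0176
gripper_force: 32.6
r 0.0452 ang 0.507
radial 0.5 resist 1.9
0 [[-0.002, -0.004], [-0.0036, -0.0082], [-0.0047, -0.0126], [-0.0054, -0.017], [-0.0057, -0.0215]] [0.5855 0.2841]
1 [[0.0002, -0.0045], [0.0008, -0.0089], [0.0019, -0.0133], [0.0034, -0.0175], [0.0054, -0.0216]] [0.5801 0.2625]
2 [[0.0023, -0.0039], [0.005, -0.0075], [0.0081, -0.0108], [0.0114, -0.0138], [0.0151, -0.0164]] [0.5651 0.2461]
```

Turned 2.7 rad so far. From here the steps are shorter.

```bash
python3 -m creep '[[-0.002,-0.004,0,0,0,0,0.9],[-0.0036,-0.0082,0,0,0,0,0.9],[-0.0042,-0.0104,0,0,0,0,0.9]]'; python3 arc.py .5405 .2838 0;  python3 -m creep '[[-0.0005,-0.0022,0,0,0,0,0.9],[-0.0012,-0.0066,0,0,0,0,0.9],[-0.0015,-0.0111,0,0,0,0,0.9]]'; python3 arc.py .5405 .2838 2
```

```text
t: 6.05
position: [0.5842, 0.2952, 0.0929]
eef_rot: [0.0, 1.0, 0.0, 0.0]
contact_force: [-0.4, 2.0, 6.6]
grip_width: 0.0175
gripper_force: 32.6
r 0.0452 ang 0.254
radial 0.2 resist 2.0
t: 6.35
position: [0.5856, 0.2864, 0.093]
eef_rot: [-0.0, 1.0, 0.003, 0.0]
contact_force: [-0.5, 17.9, 2.9]
grip_width: 0.0174
gripper_force: 32.5
r 0.0451 ang 0.058
radial 0.6 resist 17.9
0 [[-0.0, -0.0045], [0.0004, -0.009], [0.0012, -0.0134], [0.0025, -0.0177], [0.0043, -0.0219]] [0.5812 0.2645]
1 [[0.0021, -0.004], [0.0046, -0.0077], [0.0075, -0.0112], [0.0107, -0.0143], [0.0142, -0.0171]] [0.567  0.2474]
```

Resistance rose steeply to about 18 N after 3.15 rad, so it is clamped. I'll unload the hand, let go, rise and look.

```bash
python3 -m creep '[[0,0.001,0,0,0,0,0.9],[0,0.002,0,0,0,0,0.9],[0,0.002,0,0,0,0,0.9]]'; python3 arc.py .5405 .2838 0; python3 - <<'E'
from h import *
f=grab_frame("scene");cv2.imwrite("pics/s2.png",cv2.resize(f["image"][180:350,230:430],None,fx=3,fy=3,interpolation=2))
E
```

```text
t: 6.65
position: [0.5855, 0.2882, 0.0929]
eef_rot: [-0.0, 1.0, 0.002, 0.0]
contact_force: [-0.3, 11.0, 4.0]
grip_width: 0.0177
gripper_force: 32.5
r 0.0452 ang 0.097
radial 0.8 resist 11.0
```

View pics/s2.png

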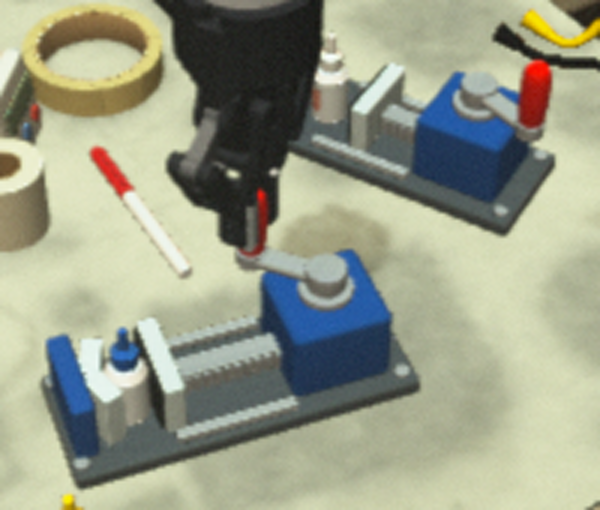

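The picture shows the blue-topped bottle upright at (123,370), touched by both the jaw and the V. The white-topped bottle is unchanged. Letting go.

```bash
python3 -m creep '[[0,0.001,0,0,0,0,0.7],[0,0.001,0,0,0,0,0.5],[0,0.001,0,0,0,0,0.4],[0,0.001,0,0,0,0,0.4],[0,0.001,0,0,0,0,0.4]]'; python3 -m creep '[[0,0,-0.01,0,0,0,0.4],[0,0,-0.03,0,0,0,0.4],[0,0,-0.06,0,0,0,0.4],[0,0,-0.1,0,0,0,0.4],[0,0,-0.1,0,0,0,0.4]]'
python3 - <<'E'
from h import *
f=grab_frame("scene");cv2.imwrite("pics/s3.png",cv2.resize(f["image"][180:350,230:430],None,fx=3,fy=3,interpolation=2))
P=pts(f);h=cv2.cvtColor(f["image"],cv2.COLOR_BGR2HSV)
red=((h[...,0]<8)|(h[...,0]>172))&(h[...,1]>150)&(P[...,2]>.08)&(P[...,2]<.13)&(P[...,1]>.15)&(P[...,1]<.4)&(P[...,0]>.45)&(P[...,0]<.65)
print(P[red].mean(0),P[red].min(0),P[red].max(0))
E
```

```text
t: 7.2
position: [0.5855, 0.2867, 0.0924]
eef_rot: [0.001, 1.0, -0.0, -0.0]
contact_force: [-0.4, -0.1, 0.1]
grip_width: 0.0512
gripper_force: 0.0
t: 7.7
position: [0.5874, 0.2876, 0.1991]
eef_rot: [0.0, 1.0, 0.001, 0.004]
contact_force: [-0.1, 0.1, -0.6]
grip_width: 0.051
gripper_force: 0.0
[0.57954355 0.29861173 0.10776431] [0.57314691 0.28878469 0.08203959] [0.58816019 0.30392102 0.12371727]
```

View pics/s3.png

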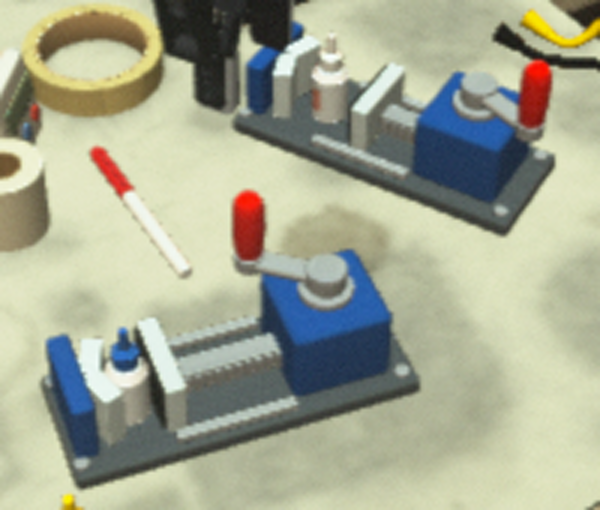

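The bottle stands held, but the crank seems to have come back a little on release. I'll measure the knob from near.

```bash
cat > knob.py <<'E'
from h import *
f=grab_frame("wrist");K=f["intrinsics"];z=f["range_z"];h=cv2.cvtColor(f["image"],cv2.COLOR_BGR2HSV)
v,u=np.mgrid[:480,:640];dx=(u-K[0,2])/K[0,0];dy=(v-K[1,2])/K[1,1];r=np.hypot(dx,dy)+1e-9
t=np.tan(r)*z
c=np.stack([dx/r*t,-dy/r*t,-z,np.ones_like(z)],-1);P=(c@np.linalg.inv(f["view"]).T)[...,:3]
red=((h[...,0]<8)|(h[...,0]>172))&(h[...,1]>150)&(h[...,2]>60)&(z>0)&(P[...,2]>.06)&(P[...,1]>.2)&(P[...,1]<.4)&(P[...,2]<.14)
q=P[red];q=q[q[:,2]>q[:,2].max()-.006];print(len(q),q.mean(0).round(4))
f=grab_frame("top");P=pts(f);h=cv2.cvtColor(f["image"],cv2.COLOR_BGR2HSV)
red=((h[...,0]<8)|(h[...,0]>172))&(h[...,1]>150)&(P[...,2]>.08)&(P[...,2]<.13)&(P[...,1]>.2)&(P[...,1]<.4)&(P[...,0]<.65)
print(red.sum(),P[red].mean(0).round(4))
E
python3 knob.py
```

```text
442 [0.5826 0.2926 0.1219]
0 [nan nan nan]knob.py:10: RuntimeWarning: Mean of empty slice.
  print(red.sum(),P[red].mean(0).round(4))
  ret = um.true_divide(
```

```bash
python3 -m creep '[[0.0025,0.0053,0,0,0,0,0.3],[0.0025,0.0053,0.03,0,0,0,0.3],[0.0025,0.0053,0.06,0,0,0,0.3],[0.0025,0.0053,0.09,0,0,0,0.3],[0.0025,0.0053,0.103,0,0,0,0.3]]';python3 -m creep '[[0,0,0,0,0,0,0.6],[0,0,0,0,0,0,0.8],[0,0,0,0,0,0,0.9],[0,0,0,0,0,0,0.9],[0,0,0,0,0,0,0.9]]' 30
```

```text
t: 8.35
position: [0.5811, 0.2919, 0.0858]
eef_rot: [0.0, 1.0, -0.001, -0.003]
contact_force: [0.1, 0.4, 0.0]
grip_width: 0.0599
gripper_force: 0.0
t: 8.85
position: [0.5838, 0.2926, 0.0911]
eef_rot: [0.0, 1.0, 0.001, 0.001]
contact_force: [-0.2, 1.7, 5.1]
grip_width: 0.0181
gripper_force: 29.7
```

Gripped again with almost no side force. I'll push on in millimetre steps.

```bash
for i in 1 2 3; do python3 -m creep '[[0,-0.0005,0,0,0,0,0.9],[0,-0.001,0,0,0,0,0.9],[0,-0.001,0,0,0,0,0.9]]' | grep -E "position|contact"; done
```

```text
position: [0.5839, 0.2921, 0.0911]
contact_force: [0.9, 3.2, 5.9]
position: [0.584, 0.2914, 0.0911]
contact_force: [0.3, 4.8, 4.9]
position: [0.5841, 0.2907, 0.0911]
contact_force: [1.4, 6.2, 5.4]
```

```bash
python3 -m creep '[[0,-0.001,0,0,0,0,0.9],[0,-0.002,0,0,0,0,0.9],[0,-0.002,0,0,0,0,0.9]]' | grep -E "position|contact"; python3 -m creep '[[0,0.001,0,0,0,0,0.9],[0,0.003,0,0,0,0,0.9],[0,0.003,0,0,0,0,0.9]]' | grep -E "position|contact"
python3 -m creep '[[0,0,0,0,0,0,0.7],[0,0,0,0,0,0,0.5],[0,0,0,0,0,0,0.4],[0,0,0,0,0,0,0.4],[0,0,0,0,0,0,0.4]]'; python3 -m creep '[[0,0,-0.01,0,0,0,0.4],[0,0,-0.03,0,0,0,0.4],[0,0,-0.06,0,0,0,0.4],[0,0,-0.1,0,0,0,0.4],[0,0,-0.1,0,0,0,0.4]]'
python3 knob.py 2>/dev/null
python3 - <<'E'
from h import *
f=grab_frame("scene");cv2.imwrite("pics/s4.png",cv2.resize(f["image"][180:350,230:430],None,fx=3,fy=3,interpolation=2))
E
```

```text
position: [0.5842, 0.2893, 0.0911]
contact_force: [2.9, 8.5, 4.2]
position: [0.584, 0.2914, 0.0911]
contact_force: [1.0, 4.4, 5.6]
t: 10.85
position: [0.583, 0.2902, 0.0894]
eef_rot: [0.0, 1.0, -0.0, -0.0]
contact_force: [-0.1, -0.3, 0.2]
grip_width: 0.0511
gripper_force: 0.0
t: 11.35
position: [0.5849, 0.291, 0.1961]
eef_rot: [0.0, 1.0, 0.001, 0.004]
contact_force: [0.2, 0.7, -0.2]
grip_width: 0.0513
gripper_force: 0.0
459 [0.5825 0.2928 0.1217]
0 [nan nan nan]
```

View pics/s4.png

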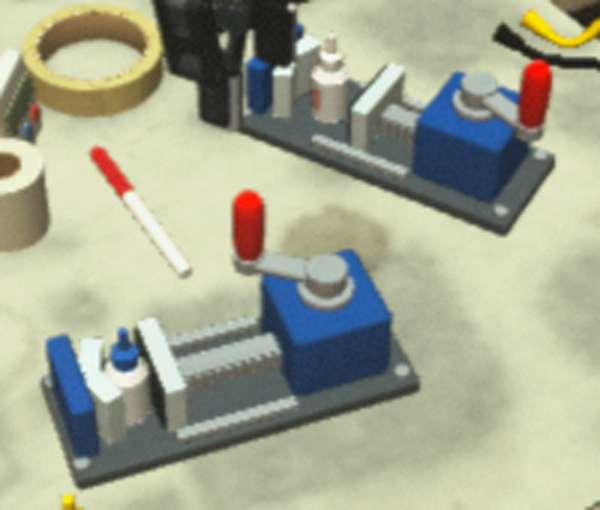

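The knob stayed where it was under an 8.5 N push and after release, so the clamp is locked tight. The bottle is upright and the hand is clear.

```bash
python3 -c "
from plant import hand_in;print(hand_in())"
```

```text
the job is handed in; nothing more can be done
None
```

I clamped the blue-topped bottle tight and upright in the left clamp, turning only its crank, then let go and handed the job in; the push at the grip briefly reached about 18 N, above the 5 to 10 N asked for, and no verdict came back.

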